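# Put the idli stand back together

## Robot

A 6-joint arm with a two-finger parallel gripper is mounted at the origin on the work surface. World frame = base frame: x ahead of the robot, y to its left, z up, the work surface at z = 0. Lengths are in mm, angles in rad, forces in N, time in s.
With the tool pointing down it reaches from about 400 to 925 mm from the base axis. Payload 12.5 kg.
Tool frame: the origin (TCP) lies between the finger pads, 19 mm behind the fingertips; this is the grasp point; z points along the fingers, y is the line along which they close (so a half turn about z gives the same grasp; the last joint's range is limited). The gripper opens to 95 mm and grips with 3 to 60 N. Pads are 20 mm wide; open, the fingers measure 119 mm over their backs; the gripper's body (75 mm by 180 mm) begins 59 mm behind the grasp point.
Start: joints at [-1.312, 0.491, 1.559, -0, 1.092, -0.106], TCP at [223, -583.88, 233.461] pointing down, gripper open.
Joint ranges: [-3.1, 3.1], [-0.84, 2.19], [0.05, 2.79], [-1.13, 4.28], [0.06, 2.93], [-2.69, 2.69]. Speed limits (rad/s): [2.22, 2.22, 2.79, 3.14, 3.14, 3.14].

## Interface

Orientations are given as [roll, pitch, yaw] about the fixed x, y, z axes, in that order (R = Rz(yaw) Ry(pitch) Rx(roll)).
In Python, from cell import env gives the robot as it stands.
- The arm moves only by the tool drive_tool, never from a script. Its argument "deltas" is text: rows parted by semicolons, each of 4 numbers parted by spaces: the shift along the world's x, y, z normalised to -1 to 1, where 1 is 100 mm, then the turn about the world's z normalised to -1 to 1, where 1 is 180 degrees. A call has 1 to 10 rows; each row shifts and turns the commanded pose from where the row before left it; what a row does not reach is not made up. A row lasts 1/12 s, in which the tool goes at most 41.7 mm and 7.16 degrees, less where a joint would pass 70% of its speed; a pose out of reach is approached as far as the arm can. A call with a number of a shift or a turn outside -1 to 1 is refused whole. A call with a gripper value outside its range is refused whole. "gripper" is the closure, from 0 (fully open) to 1 (shut), set as the call begins (left out, the last holds). The fingers move at their own pace and stop on an object; the grip force is fixed at half the most. Time passes only in rows, so rows that do not move let the fingers close. It gives the time, the measured TCP pose, the force, the opening and the grip force at its end, in the units of the state.
- env.state(): the state, without advancing time (a new reading comes with each control period).
- env.read_camera(name): name is "side" or "top" or "wrist"; returns (picture, depth): 384x512x3 uint8, red, green, blue; 384x512 float32, mm along the optical axis (not along the pixel's ray), 0 where there is no reading.
- env.camera_params(name): a dict with "mtx" (3x3 intrinsics, pixels), "k1" (the pictures are not rectified: a ray, as slopes to the right and down, at radius r is drawn at 1 + k1 r^2 times it, then the intrinsics apply), "camera_from_world" (4x4, takes a point from world to camera coordinates); the wrist camera has in their place "mount" (4x4, takes a point from camera to tool coordinates, whose origin is the TCP and whose axes are the flange's). Camera axes: x right, y down, z forward; pixel columns grow to the right and rows downward; lengths in mm; the calibration is good to about 2 mm. A picture is of the moment at which its call begins: read the wrist's pose just before it. camera_params takes no time and is no camera call.
- env.job_done(): hands the job in; it is judged then, once.
The state is a dict: "t": time; "joints": joint angles; "qvel": joint speeds; "tau": joint torques, N m; "eef_pos": TCP position; "tcp_rot": TCP orientation; "ft_force": force on the tool from outside, world axes, zero at the start; "moment": the same for the moment, N m; "opening": opening from 0.0 (shut) to 1.0 (fully open); "grip_force": force on a finger pad.
Only numpy, scipy, OpenCV 4.12 (cv2) and the standard library are available. Lean on these libraries where they do the work, as an engineer would, in place of code of your own. Each camera call takes 0.05 s, during which the arm holds its last target. There are 200 camera calls.

## Task

Put the idli stand back together: draw the copper spacer sleeve up out of the bamboo holder and slide it over the stand's upright shaft until it sits fully down on the lower plate's hub, then fit the loose idli plate, cups facing up, over the shaft so that its hub rests level on the sleeve. Lower both parts all the way under control rather than letting them drop, let go of them, and leave the glass jar, the red canister and the orange lid on the sill where they are.

Things in the scene. Friction and masses are not known exactly. Their poses are not given: they have to be found in the camera images.
- stand: Steel idli stand, fixed: round foot, lower four-cup clover plate (160 mm across, cup rims 30 mm up), solid hub 30 mm in diameter rising to 45 mm, and above it an upright brass shaft 13 mm in diameter up to 151 mm, its last 12 mm tapering to a blunt 6 mm tip. Origin: on the sill, on the shaft's axis; z up.
- seat (a point): Centre of the top face of the lower hub, 45 mm above the sill on the shaft's axis: the sleeve's lower end rests here.
- shaft_tip (a point): Tip of the shaft, 106 mm above the seat. It ends 26 mm above the top of a seated sleeve.
- sleeve: Loose copper spacer tube, 80 mm long, 22 mm outer and 16 mm inner diameter, open at both ends, about 110 g. Starts upright in one of the holder's wells, its top 42 mm sticking out. Origin: centre of its lower end; z up along the tube. When seated, a grip with the TCP 14 mm below its top leaves the shaft tip 40 mm above the TCP.
- plate: Loose steel idli plate, about 240 g: four 66 mm cups in a clover 160 mm across, around a round hub (30 mm outer diameter, 16 mm through bore). Lies flat on the sill, cups up. Origin: on the hub's axis, level with the cups' undersides; z up, x to one cup. Above the origin: hub underside 3 mm, cup rims 14 mm, hub top 42 mm.
- hub_top (a point): Centre of the top of the loose plate's hub, 42 mm above the plate's origin. The hub stands 28 mm above the cup rims and is the place to grip. With the plate seated on the sleeve, its origin lies 77 mm above the seat and the shaft tip ends inside the hub, 26 mm above the hub's underside.
- holder: Bamboo block, fixed, 70 x 120 x 50 mm high (x, y, z), with two round upright wells (38 mm deep, 28 mm wide) at y = +28 mm and -28 mm of its frame; the sleeve starts in the one at +28 mm, the other is empty. Origin: centre of its underside.
- jar_a: Cork-topped glass jar, 68 mm in diameter, 120 mm high, standing on the sill (a second jar stands apart on the riser beyond); bystander. Origin: centre of its underside.
- canister: Red ceramic canister, 108 mm in diameter, 150 mm high, standing on the sill; bystander. Origin: centre of its underside.
- lid: Orange silicone lid, 86 mm in diameter, 22 mm high with its knob, flat on the sill; bystander. Origin: centre of its underside.
There are look-alikes about, which are no part of the job. There is more than one size of the sleeve; the one meant has the size given above. Of the things that look like the plate, the larger one is meant.

How it is judged:
By the outcome, as a careful person would: the job done as asked, in the order asked, and still so for the second after the job is handed in, with the robot touching nothing.
It also fails if it takes over 67 s, if anything falls off the work surface, if the arm or the gripper's body presses on something with over 40 N, if the wrist force passes 120 N, or if a joint passes its speed limit or range.

## Working session

There is one attempt and no reset: what is moved stays moved. The work goes in short steps, Python scripts to look and compute and a tool call to move; the robot and the scene stay as the last step left them, time stands still between calls to the robot, and variables do not carry over. Pictures are saved under pics/ and viewed, at most 10 in all, crops included, and the job is handed in when it is done.

Besides the shell and the picture viewer there is one more tool, called after "Call:" as name(argument=value, ...) on one line, values as JSON. drive_tool: Moves the arm, as the interface text tells. Its arguments: {"type":"object","properties":{"deltas":{"type":"string"},"gripper":{"type":"number"}},"required":["deltas"]}

```bash
mkdir -p pics
cat > h.py <<'E'
import numpy as np,cv2,pickle
from cell import env
from scipy.spatial.transform import Rotation as R
def grab(n):
    s=env.state(); im,d=env.read_camera(n); p=env.camera_params(n)
    if 'mount' in p:
        T=np.eye(4);T[:3,:3]=R.from_euler('xyz',s['tcp_rot']).as_matrix() if len(s['tcp_rot'])==3 else R.from_quat(s['tcp_rot']).as_matrix()
        T[:3,3]=s['eef_pos'];W=T@np.array(p['mount'])
    else: W=np.linalg.inv(np.array(p['camera_from_world']))
    return im,d,np.array(p['mtx']),p['k1'],W
def slopes(uv,K,k1):
    uv=np.atleast_2d(uv).astype(float)
    return cv2.undistortPoints(uv.reshape(-1,1,2),K,np.array([k1,0,0,0,0.])).reshape(-1,2)
def onplane(uv,z,K,k1,W):
    s=slopes(uv,K,k1);r=np.c_[s,np.ones(len(s))]@W[:3,:3].T;o=W[:3,3]
    return o+r*((z-o[2])/r[:,2])[:,None]
def pts(uv,d,K,k1,W):
    uv=np.atleast_2d(uv);s=slopes(uv,K,k1);z=d[uv[:,1].astype(int),uv[:,0].astype(int)]
    return (np.c_[s,np.ones(len(s))]*z[:,None])@W[:3,:3].T+W[:3,3]
def cloud(d,K,k1,W):
    v,u=np.mgrid[0:384,0:512];return pts(np.c_[u.ravel(),v.ravel()],d,K,k1,W).reshape(384,512,3)
def save(n,im): cv2.imwrite('pics/'+n,im[:,:,::-1])
E
python3 - <<'E'
from h import *
print(env.state())
for n in('side','top'):
    g=grab(n);pickle.dump(g,open(n+'.pkl','wb'));save(n+'.png',g[0]);print(n,g[4].round(2),g[2],g[3],(g[1]>0).mean())
im=[cv2.imread(f'pics/{n}.png') for n in('side','top')]
E
```

```text
{'t': 0.0, 'joints': array([-1.31160495e+00,  4.91550127e-01,  1.55945805e+00, -1.60170574e-05,
        1.09170908e+00, -1.05622055e-01]), 'qvel': array([ 8.31303857e-04,  1.04807994e-03, -8.56946248e-05,  8.11213242e-04,
        1.72147221e-03, -2.14740448e-04]), 'tau': array([ 2.86324808e-03, -6.12637067e+01, -2.58175421e+01,  6.94180978e-02,
        4.82706015e-02, -1.03882101e-04]), 'eef_pos': array([ 222.9299955 , -583.64321442,  232.86463828]), 'tcp_rot': array([-3.14047281e+00, -1.04436565e-04,  3.64820761e-01]), 'ft_force': array([-1.0827288 ,  0.1419028 ,  0.20179401]), 'moment': array([ 0.05479668, -0.03119635,  0.06483535]), 'grip_force': 0.0, 'opening': 0.9945895641497459}
side [[-9.3000e-01 -2.1000e-01  3.1000e-01  3.0667e+02]
 [-3.7000e-01  5.0000e-01 -7.8000e-01  8.1941e+02]
 [ 1.0000e-02 -8.4000e-01 -5.4000e-01  6.4261e+02]
 [ 0.0000e+00  0.0000e+00  0.0000e+00  1.0000e+00]] [[385.82312601   0.         252.94166027]
 [  0.         385.82312601 193.31584323]
 [  0.           0.           1.        ]] -0.09362225079120227 0.9960734049479166
top [[ 2.00000e-02 -9.90000e-01  1.40000e-01  4.34170e+02]
 [-1.00000e+00 -2.00000e-02 -2.00000e-02  8.17400e+01]
 [ 2.00000e-02 -1.40000e-01 -9.90000e-01  1.17909e+03]
 [ 0.00000e+00  0.00000e+00  0.00000e+00  1.00000e+00]] [[347.70828722   0.         258.77320162]
 [  0.         347.70828722 189.66400416]
 [  0.           0.           1.        ]] -0.05879545220528811 0.9959920247395834
```

View pics/top.png

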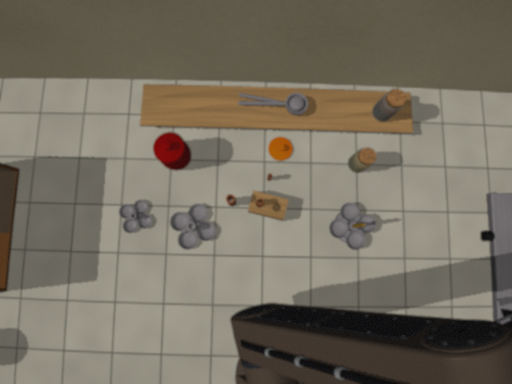

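View pics/side.png

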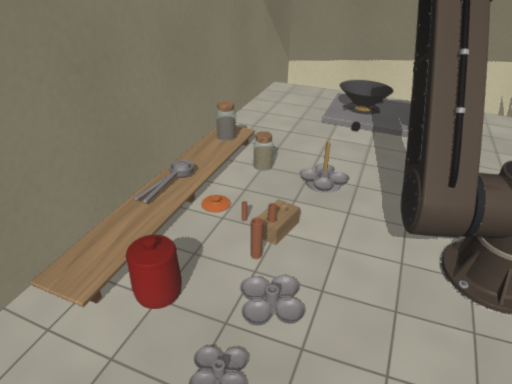

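The top view shows the holder with its sleeve at (262,203), stand at (355,228), larger plate at (193,227) and decoy plate at (136,215). There are loose decoy tubes at (231,200) and (269,177). The jar is at (363,160), lid at (281,148) and canister at (172,150).

Run:
```python
from h import *
def cl(n):
    g=pickle.load(open(n+'.pkl','rb'));return g[0],cloud(*g[1:])
it,ct=cl('top'); is_,cs=cl('side')
def rep(name,im,c,u0,u1,v0,v1,zl,zh,col=None):
    s=np.zeros((384,512),bool);s[v0:v1,u0:u1]=1
    m=s&(c[...,2]>zl)&(c[...,2]<zh)
    if col=='cu':m&=(im[...,0]>1.5*im[...,2].astype(float))
    p=c[m];print(name,len(p),p.mean(0).round(1) if len(p) else '',p.min(0).round(1) if len(p) else '',p.max(0).round(1) if len(p) else '')
rep('T hub',it,ct,165,220,200,252,33,50)
rep('T clover',it,ct,165,220,200,252,8,50)
rep('S hub',is_,cs,235,310,270,325,33,50)
rep('S clover',is_,cs,235,310,270,325,8,50)
rep('T shaft',it,ct,325,400,200,252,55,160)
rep('T stand',it,ct,325,400,200,252,15,50)
rep('S shaft',is_,cs,300,350,135,190,55,160)
rep('S stand',is_,cs,300,350,135,190,15,50)
rep('T sleeve',it,ct,245,292,188,222,65,110)
rep('T holder',it,ct,245,292,188,222,40,60)
rep('S sleeve',is_,cs,262,285,198,225,60,110)
rep('S holder',is_,cs,262,302,198,240,40,60)
rep('T tall',it,ct,222,242,190,210,20,140)
rep('T jar',it,ct,345,385,145,175,20,160)
rep('T can',it,ct,150,195,130,172,20,190)
rep('T lid',it,ct,267,295,135,162,5,40)
def up(a,f):return cv2.resize(a,None,fx=f,fy=f,interpolation=cv2.INTER_CUBIC)
a=up(it[170:260,160:410],3);b=up(is_[130:330,220:360],3)
o=np.zeros((600,1,3),np.uint8)
save('c.png',np.hstack([up(is_[195:265,235:305],5),up(it[185:255,225:295],5)]))
```

```text
T hub 46 [473.1 277.9  40.2] [458.3 264.1  35.6] [484.6 291.   44.8]
T clover 405 [473.3 281.   15.7] [396.1 200.    8. ] [549.8 367.5  44.8]
S hub 137 [474.5 279.9  40.1] [460.6 262.9  33.9] [488.9 293.2  44.1]
S clover 993 [475.2 275.1  17.3] [397.8 199.7   8. ] [551.7 355.3  44.1]
T shaft 48 [ 483.2 -250.7  111.4] [ 477.7 -257.4   57.3] [ 490.5 -247.2  155.5]
T stand 1186 [ 483.9 -254.5   23. ] [ 407.2 -330.    15. ] [ 563.5 -176.1   47.8]
S shaft 119 [ 485.9 -249.5  104.3] [ 480.  -258.3   55.2] [ 493.1 -244.6  152.4]
S stand 767 [ 486.  -252.7   24.7] [ 408.3 -332.    15.1] [ 563.2 -173.5   48.5]
T sleeve 26 [552.9  57.2  87.4] [542.5  46.5  68.3] [562.8  65.5  93.3]
T holder 683 [545.9  29.8  49.2] [500.2 -33.6  40.1] [593.3  93.6  55.6]
S sleeve 119 [553.7  64.9  80.5] [544.8  45.7  60.9] [566.4 149.5 106.1]
S holder 637 [540.7  35.2  48.7] [502.3 -36.   40.1] [587.2  97.3  60. ]
T tall 78 [557.7 149.5  79.6] [544.2 136.   20.2] [571.6 162.1 109.9]
T jar 486 [ 696.4 -270.8   94.7] [ 669.2 -305.4   20.6] [ 736.  -247.2  125.2]
T can 1071 [703.8 336.4 113. ] [659.9 292.6  20.5] [765.6 394.7 151.6]
T lid 275 [748.3 -10.9   9.2] [706.5 -50.3   5. ] [789.   33.1  26.3]
```

View pics/c.png

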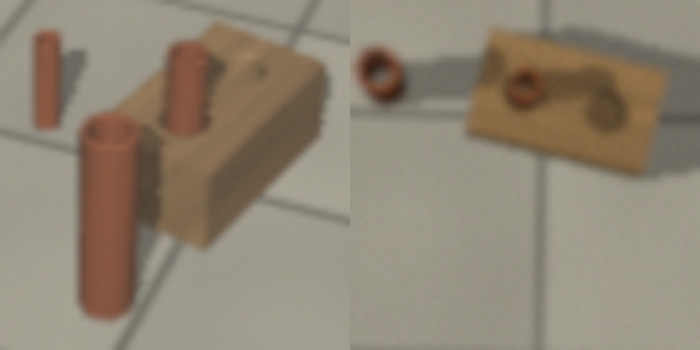

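Call:
drive_tool(deltas=".165 .32 0 0;.165 .32 0 0;.165 .32 0 0;.165 .32 0 0;.165 .32 0 0;.165 .32 0 0;.165 .32 0 0;.165 .32 0 0;.165 .32 0 0;.165 .32 0 0")

```text
t: 0.93
eef_pos: [388.4, -262.2, 233.4]
tcp_rot: [-3.141, 0.0, 0.365]
ft_force: [1.0, 0.0, 0.3]
opening: 0.999
grip_force: 0.0
```

Call:
drive_tool(deltas=".165 .32 0 0;.165 .32 0 0;.165 .32 0 0;.165 .32 0 0;.165 .32 0 0;.165 .32 0 0;.165 .32 0 0;.165 .32 0 0;.165 .32 0 0;0 0 0 0")

```text
t: 1.77
eef_pos: [538.3, 28.5, 233.1]
tcp_rot: [-3.141, -0.001, 0.368]
ft_force: [0.1, 0.2, -0.6]
opening: 1.002
grip_force: 0.0
```

Run:
```python
from h import *
print(np.array(env.camera_params('wrist')['mount']).round(3),env.state()['eef_pos'],env.state()['tcp_rot'])
g=grab('wrist');pickle.dump(g,open('w1.pkl','wb'));save('w1.png',g[0]);print(g[2],g[3],(g[1]>0).mean())
c=cloud(*g[1:]);m=(c[...,2]>84)&(c[...,2]<100)&(abs(c[...,1]-56)<20)&(abs(c[...,0]-553)<20)
v,u=np.nonzero(m);print(m.sum(),c[m].mean(0),c[m].min(0),c[m].max(0),u.mean(),v.mean())
```

```text
[[-0.00000e+00 -9.72000e-01 -2.33000e-01  6.56960e+01]
 [ 1.00000e+00 -0.00000e+00 -1.00000e-03 -9.67000e-01]
 [ 1.00000e-03 -2.33000e-01  9.72000e-01 -1.51035e+02]
 [ 0.00000e+00  0.00000e+00  0.00000e+00  1.00000e+00]] [538.28119091  28.48939138 233.13685377] [-3.14110676e+00 -8.41022443e-04  3.68288757e-01]
[[264.85994361   0.         254.46447159]
 [  0.         264.85994361 188.63626467]
 [  0.           0.           1.        ]] -0.03701277041539576 0.9161834716796875
166 [554.95538007  57.63686424  90.8881602 ] [544.11113626  46.88716837  84.06945168] [565.68052385  68.01467946  93.7246041 ] 236.51807228915663 161.96385542168676
```

View pics/w1.png

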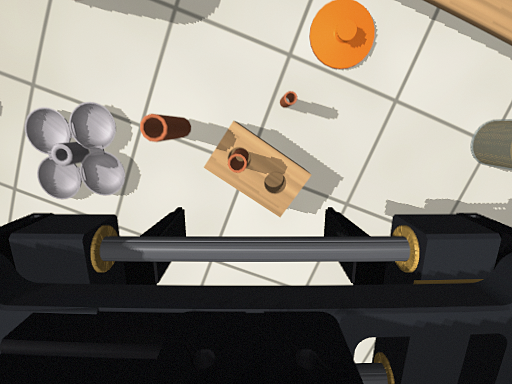

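Call:
drive_tool(deltas=".16 .28 -.3 0;0 0 -.3 0;0 0 -.3 0;0 0 0 0;0 0 0 0")

```text
t: 2.23
eef_pos: [551.0, 49.9, 144.5]
tcp_rot: [-3.141, 0.003, 0.364]
ft_force: [0.7, -0.4, 0.1]
opening: 1.001
grip_force: 0.0
```

Run:
```python
from h import *
print(env.state()['eef_pos'])
g=grab('wrist');save('w2.png',g[0])
c=cloud(*g[1:]);im=g[0].astype(float)
m=(c[...,2]>87)&(c[...,2]<100)&(abs(c[...,1]-56)<20)&(abs(c[...,0]-553)<20)
v,u=np.nonzero(m);print(m.sum(),c[m].mean(0),c[m].min(0),c[m].max(0),(c[m].min(0)+c[m].max(0))/2)
```

```text
[551.00233837  49.93301511 144.54260337]
309 [555.19277125  57.58452457  91.09838377] [544.22718954  46.86843582  87.06838789] [565.70657624  68.26097759  93.74195295] [554.96688289  57.56470671  90.40517042]
```

Call:
drive_tool(deltas=".04 .075 0 0;0 0 -.2 0;0 0 -.2 0;0 0 -.26 0;0 0 0 0;0 0 0 0")

```text
t: 2.78
eef_pos: [556.1, 58.2, 80.0]
tcp_rot: [3.142, -0.0, 0.365]
ft_force: [0.1, 0.2, 1.5]
opening: 1.001
grip_force: 0.0
```

Call:
drive_tool(deltas="0 0 0 0;0 0 0 0;0 0 0 0;0 0 0 0;0 0 0 0;0 0 0 0;0 0 0 0;0 0 0 0;0 0 0 0;0 0 0 0", gripper=1)

```text
t: 3.62
eef_pos: [555.6, 58.1, 79.0]
tcp_rot: [3.142, 0.0, 0.365]
ft_force: [0.3, 0.0, 0.6]
opening: 0.357
grip_force: 0.0
```

Call:
drive_tool(deltas="0 0 0 0;0 0 0 0;0 0 0 0;0 0 0 0;0 0 0 0;0 0 0 0;0 0 0 0")

```text
t: 4.2
eef_pos: [555.6, 58.1, 79.1]
tcp_rot: [3.142, 0.0, 0.365]
ft_force: [0.2, 0.2, -0.3]
opening: 0.224
grip_force: 30.0
```

Call:
drive_tool(deltas="0 0 .1 0;0 0 .2 0;0 0 .3 0;0 0 .3 0;0 0 .3 0;0 0 .3 0;0 0 .1 0;0 0 0 0;0 0 0 0")

```text
t: 4.95
eef_pos: [555.3, 58.1, 238.8]
tcp_rot: [3.141, -0.0, 0.365]
ft_force: [0.1, 0.1, -1.7]
opening: 0.225
grip_force: 30.0
```

Run:
```python
from h import *
s=env.state();print(s['eef_pos'],s['tcp_rot'],s['ft_force'])
for n in('side','top','wrist'):
    g=grab(n);pickle.dump(g,open('b'+n+'.pkl','wb'));c=cloud(*g[1:]);im=g[0].astype(float)
    m=(im[...,0]>1.6*im[...,2])&(abs(c[...,0]-555)<30)&(abs(c[...,1]-58)<30)&(c[...,2]>85)
    if n=='side': save('bside.png',cv2.resize(g[0][60:260,200:340],None,fx=3,fy=3))
    if m.sum():print(n,m.sum(),c[m].mean(0).round(1),c[m].min(0).round(1),c[m].max(0).round(1))
```

```text
[555.26269999  58.07638495 238.83560994] [ 3.14143955e+00 -2.38460224e-05  3.64811996e-01] [ 0.05129667  0.11471931 -1.72695299]
side 123 [551.7  66.3 197.3] [544.   57.5 174.3] [584.7  73.  319.9]
wrist 1941 [567.5  62.  256.3] [542.4  40.2 171.2] [585.   87.1 345.6]
```

View pics/bside.png

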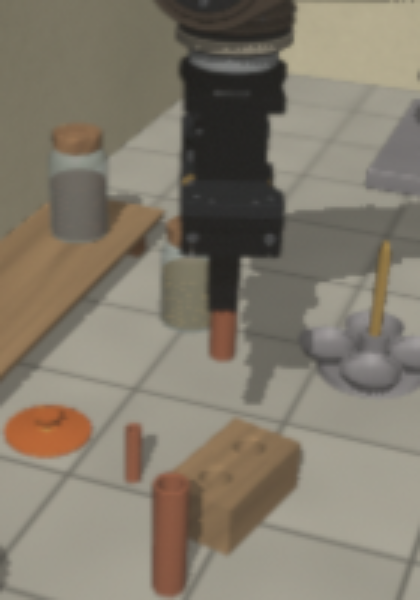

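Call:
drive_tool(deltas="-.1 -.3 0 0;-.1 -.3 0 0;-.1 -.3 0 0;-.1 -.3 0 0;-.1 -.3 0 0;-.1 -.3 0 0;-.1 -.3 0 0;-.1 -.3 0 0;-.2 -.3 0 0;-.27 -.3 0 0")

```text
t: 5.93
eef_pos: [428.1, -243.2, 237.7]
tcp_rot: [-3.14, 0.001, 0.365]
ft_force: [0.7, -0.4, -1.5]
opening: 0.228
grip_force: 30.0
```

Call:
drive_tool(deltas="0 -.3 0 0;0 0 0 0;0 0 0 0;0 0 0 0")

```text
t: 6.27
eef_pos: [428.4, -271.4, 238.1]
tcp_rot: [-3.14, 0.001, 0.364]
ft_force: [0.8, 0.1, -0.9]
opening: 0.227
grip_force: 30.0
```

Run:
```python
from h import *
s=env.state();print(s['eef_pos'],s['tcp_rot'],s['ft_force'])
g=grab('wrist');pickle.dump(g,open('w3.pkl','wb'));c=cloud(*g[1:]);im=g[0].astype(float)
save('w3.png',g[0])
for a,b in((60,85),(85,110),(110,135),(135,148),(148,160)):
    m=(abs(c[...,0]-485)<15)&(abs(c[...,1]+250)<15)&(c[...,2]>a)&(c[...,2]<b)
    if m.sum():
        v,u=np.nonzero(m);p=c[m];print(a,m.sum(),p.mean(0).round(1),((p.min(0)+p.max(0))/2).round(1),u.min(),u.max(),v.min(),v.max())
```

```text
[ 428.39420053 -271.43870443  238.07531733] [-3.13972612e+00  9.23766850e-04  3.64325976e-01] [ 0.76260529  0.06377782 -0.92078687]
110 1 [ 489.7 -247.2  110.8] [ 489.7 -247.2  110.8] 255 255 125 125
135 96 [ 486.5 -252.5  143. ] [ 486.3 -252.7  143. ] 253 266 124 137
148 56 [ 486.5 -252.5  150.3] [ 486.3 -252.7  150. ] 255 263 127 134
```

View pics/w3.png

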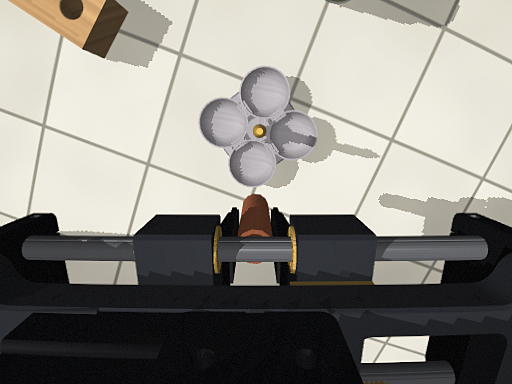

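The tip is at (259,131) and the held sleeve's lower end at (255,200). Next I'll measure the sleeve in the tool frame with the same camera.

Run:
```python
from h import *
g=pickle.load(open('w3.pkl','rb'));im=g[0].astype(float)
W=np.array(env.camera_params('wrist')['mount']);c=cloud(g[1],g[2],g[3],W)
cu=(im[...,0]>1.5*im[...,2]);s=np.zeros_like(cu);s[188:240,235:275]=1;m=cu&s&(c[...,2]>0)&(c[...,2]<80)
for a in range(20,72,6):
    q=c[m&(c[...,2]>a)&(c[...,2]<=a+6)]
    if len(q)>5:print(a,len(q),'x',np.percentile(q[:,0],[2,98]).round(1),'y',q[:,1].min().round(1),q[:,1].max().round(1),'fit',end=' ')
    if len(q)>5:
        f=np.linalg.lstsq(np.c_[2*q[:,:2],np.ones(len(q))],(q[:,:2]**2).sum(1),rcond=None)[0];print(f[:2].round(2),np.sqrt(f[2]+f[0]**2+f[1]**2).round(2))
t=c[124:138,250:268].reshape(-1,3);t=t[(t[:,2]<92)&(t[:,2]>84)];print('tip tool',t.mean(0),(t.min(0)+t.max(0))/2)
```

```text
20 95 x [-9.2  9.7] y -11.0 9.1 fit [ 0.31 -0.92] 9.45
26 66 x [2.  9.8] y -10.9 9.5 fit [-1.03 -0.92] 10.58
32 63 x [2.8 9.7] y -11.0 9.1 fit [-1.08 -0.93] 10.64
38 60 x [3.1 9.6] y -10.7 9.2 fit [-1.17 -0.86] 10.68
44 53 x [1.8 9.7] y -10.9 9.6 fit [-1.1  -0.88] 10.67
50 47 x [2.8 9.9] y -10.4 9.7 fit [-1.08 -0.81] 10.65
56 45 x [3.3 9.7] y -10.7 9.3 fit [-1.18 -0.83] 10.73
62 19 x [3.5 9.5] y -10.8 8.5 fit [-1.46 -0.76] 10.93
tip tool [60.99848722  3.2326608  88.54404148] [61.15223215  3.40651322 88.972273  ]
```

Call:
drive_tool(deltas=".3 .09 0 0;.297 .093 0 0;0 0 0 0;0 0 0 0;0 0 0 0;0 0 0 0")

```text
t: 6.82
eef_pos: [487.9, -253.1, 238.9]
tcp_rot: [-3.141, 0.0, 0.365]
ft_force: [-0.3, 0.1, -1.8]
opening: 0.227
grip_force: 30.0
```

Call:
drive_tool(deltas="0 0 -.1 0;0 0 -.1 0;0 0 -.1 0;0 0 0 0")

```text
t: 7.15
eef_pos: [487.3, -253.2, 206.6]
tcp_rot: [-3.139, 0.002, 0.364]
ft_force: [0.2, 0.7, -1.2]
opening: 0.224
grip_force: 30.0
```

Call:
drive_tool(deltas="0 0 -.05 0;0 0 -.05 0;0 0 -.05 0;0 0 -.05 0;0 0 0 0")

```text
t: 7.57
eef_pos: [488.1, -253.4, 188.1]
tcp_rot: [-3.141, 0.001, 0.365]
ft_force: [-0.5, -0.4, -2.5]
opening: 0.223
grip_force: 30.0
```

Call:
drive_tool(deltas="0 0 -.1 0;0 0 -.1 0;0 0 -.1 0;0 0 -.1 0;0 0 -.1 0;0 0 -.1 0;0 0 -.07 0;0 0 0 0;0 0 0 0")

```text
t: 8.32
eef_pos: [488.3, -253.6, 121.7]
tcp_rot: [-3.141, 0.0, 0.365]
ft_force: [0.3, -0.5, 0.1]
opening: 0.223
grip_force: 30.0
```

Call:
drive_tool(deltas="0 0 -.02 0;0 0 -.02 0;0 0 -.02 0;0 0 0 0;0 0 0 0")

```text
t: 8.73
eef_pos: [488.4, -253.6, 116.1]
tcp_rot: [3.141, -0.0, 0.365]
ft_force: [-0.4, -0.5, -0.7]
opening: 0.225
grip_force: 30.0
```

Call:
drive_tool(deltas="0 0 -.015 0;0 0 -.015 0;0 0 0 0;0 0 0 0")

```text
t: 9.07
eef_pos: [488.3, -253.6, 113.0]
tcp_rot: [-3.142, 0.0, 0.365]
ft_force: [-0.6, -0.9, -1.5]
opening: 0.228
grip_force: 30.0
```

Call:
drive_tool(deltas="0 0 -.01 0;0 0 0 0;0 0 0 0")

```text
t: 9.32
eef_pos: [488.3, -253.6, 112.1]
tcp_rot: [3.142, 0.0, 0.365]
ft_force: [-0.3, 0.4, -1.7]
opening: 0.226
grip_force: 30.0
```

Call:
drive_tool(deltas="0 0 -.01 0;0 0 0 0;0 0 0 0")

```text
t: 9.57
eef_pos: [488.5, -253.7, 111.9]
tcp_rot: [3.141, -0.001, 0.365]
ft_force: [-1.9, 0.0, 8.6]
opening: 0.225
grip_force: 30.0
```

Call:
drive_tool(deltas="0 0 0 0;0 0 0 0;0 0 0 0;0 0 0 0;0 0 0 0;0 0 0 0;0 0 0 0;0 0 0 0;0 0 0 0;0 0 0 0", gripper=0)

```text
t: 10.4
eef_pos: [488.3, -253.6, 111.1]
tcp_rot: [3.142, 0.0, 0.365]
ft_force: [0.1, -0.1, -0.1]
opening: 0.868
grip_force: 0.0
```

Call:
drive_tool(deltas="0 0 .1 0;0 0 .3 0;0 0 .3 0;0 0 .3 0;0 0 .3 0;0 0 0 0;0 0 0 0")

```text
t: 10.98
eef_pos: [488.6, -253.8, 243.2]
tcp_rot: [3.138, -0.002, 0.365]
ft_force: [0.4, 0.3, -0.3]
opening: 1.001
grip_force: 0.0
```

Run:
```python
from h import *
s=env.state();print(s['eef_pos'],s['opening'])
for n in('side','wrist'):
    g=grab(n);c=cloud(*g[1:]);im=g[0].astype(float)
    m=(im[...,0]>1.7*im[...,2])&(np.hypot(c[...,0]-486,c[...,1]+252)<20)&(c[...,2]>35)
    m2=m&(np.hypot(c[...,0]-486,c[...,1]+252)>8.5)
    for k in(m,m2):
        if k.sum():print(n,k.sum(),c[k].mean(0).round(1),c[k].min(0).round(1),c[k].max(0).round(1),np.percentile(c[k][:,2],[5,95]))
    if n=='side':save('d.png',cv2.resize(g[0][100:220,270:400],None,fx=4,fy=4))
```

```text
[ 488.63062766 -253.75888155  243.16784408] 1.0014188560645745
side 153 [ 485.  -246.4   97.6] [ 476.8 -260.5   49. ] [ 494.5 -238.8  150.2] [ 52.421981   142.14042523]
side 56 [ 486.2 -244.1   88.2] [ 476.8 -260.5   49.9] [ 494.5 -238.8  126.3] [ 53.57909256 122.35571503]
wrist 502 [ 491.4 -251.4  117. ] [ 477.2 -263.3   49.9] [ 498.1 -242.4  152.8] [ 63.77338659 150.42855831]
wrist 292 [ 493.4 -251.7  102.3] [ 477.2 -263.3   49.9] [ 498.1 -242.4  126.2] [ 59.87488989 125.02199985]
```

View pics/d.png

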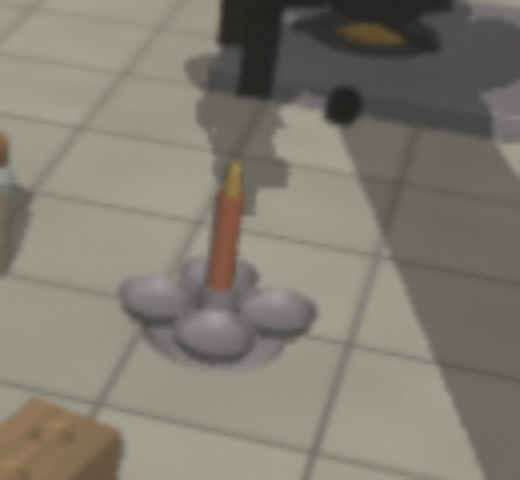

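The sleeve is seated, with the shaft tip showing above it. Next, the plate.

Call:
drive_tool(deltas="0 .33 0 0;0 .33 0 0;0 .33 0 0;0 .33 0 0;0 .33 0 0;0 .33 0 0;0 .33 0 0;0 .33 0 0;0 .33 0 0;0 .33 0 0")

```text
t: 11.92
eef_pos: [487.6, 78.0, 240.0]
tcp_rot: [-3.141, 0.002, 0.365]
ft_force: [0.3, -0.5, 0.3]
opening: 1.001
grip_force: 0.0
```

Call:
drive_tool(deltas="-.1 .33 0 0;-.1 .33 0 0;-.1 .33 0 0;-.1 .33 -.1 0;-.1 .33 -.2 0;0 .2 -.3 0;0 0 -.3 0;0 0 0 0;0 0 0 0;0 0 0 0")

```text
t: 12.75
eef_pos: [438.7, 261.1, 151.8]
tcp_rot: [3.141, 0.0, 0.364]
ft_force: [-0.4, -0.5, 0.7]
opening: 1.0
grip_force: 0.0
```

Run:
```python
from h import *
s=env.state();print(s['eef_pos'],s['tcp_rot'],s['opening'])
g=grab('wrist');save('w4.png',g[0]);c=cloud(*g[1:])
m=(np.hypot(c[...,0]-474,c[...,1]-279)<30)&(c[...,2]>36)&(c[...,2]<52)
p=c[m];v,u=np.nonzero(m);print(m.sum(),p.mean(0),p.min(0),p.max(0),u.mean(),v.mean())
z=np.median(p[:,2]);print(z)
# outer contour fit on plane z
k=(m).astype(np.uint8);ct=max(cv2.findContours(k,0,1)[0],key=len)
e=cv2.fitEllipse(ct);print(e)
W=onplane(ct.reshape(-1,2),z,*g[2:]);print(cv2.minEnclosingCircle(W[:,:2].astype(np.float32)))
m=(np.hypot(c[...,0]-474,c[...,1]-279)<95)&(c[...,2]>9)&(c[...,2]<50);print(c[m].min(0),c[m].max(0));
r=c[m][:,:2]-[474,279];r=r[np.hypot(*r.T)>60];a=np.arctan2(r[:,1],r[:,0]);print('yaw',np.angle(np.exp(4j*a).mean())/4)
```

```text
[438.70887889 261.06223631 151.75661932] [3.14148360e+00 2.52503728e-04 3.64137489e-01] 0.9995176206189206
509 [475.10346552 279.24397982  41.36114534] [460.48747804 264.40467928  36.01272179] [489.48690991 293.94223057  43.65090153] 251.50687622789783 151.53831041257368
41.48120553390669
((251.5, 151.5), (28.984678268432617, 29.131418228149414), 0.0)
((475.0535888671875, 279.2483215332031), 14.723408699035645)
[397.56446987 201.93801049   9.00706962] [551.65593855 356.54473676  43.65090153]
yaw -0.3314605021497856
```

View pics/w4.png

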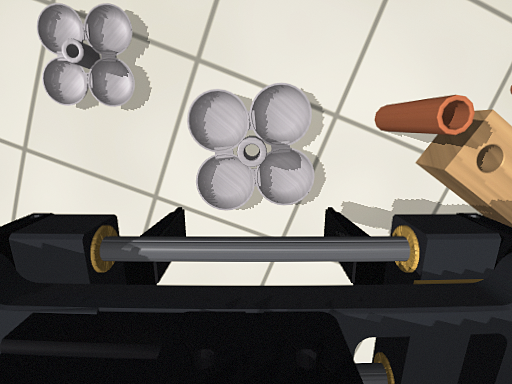

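The larger plate's hub is at pixel (252,152), with the decoy plate at upper left. I'm gripping the hub from directly above.

Call:
drive_tool(deltas=".2 .1 0 0;.166 .075 -.1 0;0 0 -.2 0;0 0 -.2 0;0 0 -.2 0;0 0 -.2 0;0 0 -.1 0;0 0 0 0;0 0 0 0")

```text
t: 13.55
eef_pos: [475.5, 278.7, 52.0]
tcp_rot: [3.142, -0.001, 0.364]
ft_force: [0.1, -1.4, 0.2]
opening: 0.995
grip_force: 0.0
```

Call:
drive_tool(deltas="0 0 -.05 0;0 0 -.05 0;0 0 -.04 0;0 0 0 0;0 0 0 0;0 0 0 0")

```text
t: 14.05
eef_pos: [475.0, 279.0, 37.2]
tcp_rot: [3.142, -0.0, 0.365]
ft_force: [0.9, 0.5, -0.4]
opening: 1.001
grip_force: 0.0
```

Call:
drive_tool(deltas="0 0 0 0;0 0 0 0;0 0 0 0;0 0 0 0;0 0 0 0;0 0 0 0;0 0 0 0;0 0 0 0;0 0 0 0;0 0 0 0", gripper=1)

```text
t: 14.88
eef_pos: [474.9, 278.9, 37.1]
tcp_rot: [3.142, 0.0, 0.365]
ft_force: [-0.6, 0.0, -0.3]
opening: 0.354
grip_force: 0.0
```

Call:
drive_tool(deltas="0 0 0 0;0 0 0 0;0 0 0 0;0 0 0 0;0 0 0 0;0 0 0 0")

```text
t: 15.38
eef_pos: [474.9, 278.9, 37.1]
tcp_rot: [3.141, 0.0, 0.365]
ft_force: [-0.4, -0.5, 0.2]
opening: 0.306
grip_force: 30.0
```

Call:
drive_tool(deltas="0 0 .05 0;0 0 .1 0;0 0 .25 0;0 0 .3 0;0 0 .3 0;0 0 .3 0;0 0 .3 0;0 0 .3 0;0 0 .15 0;0 0 0 0")

```text
t: 16.22
eef_pos: [475.7, 279.3, 246.3]
tcp_rot: [-3.141, -0.006, 0.365]
ft_force: [-0.4, -0.0, -2.3]
opening: 0.304
grip_force: 30.0
```

Run:
```python
from h import *
s=env.state();print(s['eef_pos'],s['tcp_rot'],s['ft_force'],s['moment'])
g=grab('wrist');W=np.array(env.camera_params('wrist')['mount']);c=cloud(g[1],g[2],g[3],W)
save('w5.png',g[0])
for a,b in((-12,-3),(-3,3),(3,8),(8,13),(13,19)):
    m=(abs(c[...,0])<25)&(abs(c[...,1])<16)&(c[...,2]>a)&(c[...,2]<b);q=c[m]
    if len(q)>5:
        f=np.linalg.lstsq(np.c_[2*q[:,:2],np.ones(len(q))],(q[:,:2]**2).sum(1),rcond=None)[0]
        print(a,len(q),q.min(0).round(1),q.max(0).round(1),f[:2].round(2),np.sqrt(f[2]+f[0]**2+f[1]**2).round(2))
m=(c[...,2]>15)&(c[...,2]<45)&(c[...,0]>30)&(c[...,0]<100)&(abs(c[...,1])<100);q=c[m];print(q.min(0),q.max(0),np.median(q[:,2]))
for sg in(1,-1):
    h=q[sg*q[:,1]>10];print(len(h),np.percentile(h[:,2],[1,5,50,99]).round(1))
```

```text
[475.6605568  279.32301668 246.30574337] [-3.1413549  -0.00646424  0.36494831] [-0.44553965 -0.03843286 -2.295341  ] [-0.01485847 -0.01933493 -0.01247649]
-12 675 [  1.2 -16.  -11.4] [14.6 15.9 -3. ] [ 3.25 -0.41] 11.08
-3 203 [ -1.5 -15.9  -3. ] [15.1 15.9  3. ] [2.39 0.04] 13.44
3 140 [ -3.8 -15.7   3. ] [14.9 15.9  8. ] [3.71 0.1 ] 12.59
8 144 [ -5.7 -15.6   8.1] [15.1 15.9 12.9] [ 3.99 -0.38] 12.55
13 203 [ -8.4 -16.   13. ] [14.8 16.  19. ] [ 4.44 -0.06] 12.41
[ 30.00391614 -69.67512268  21.16579056] [68.47616808 62.39843101 37.99441758] 33.15010907921945
3842 [22.5 23.3 34.  36.6]
3482 [22.5 23.1 33.2 36.5]
```

View pics/w5.png

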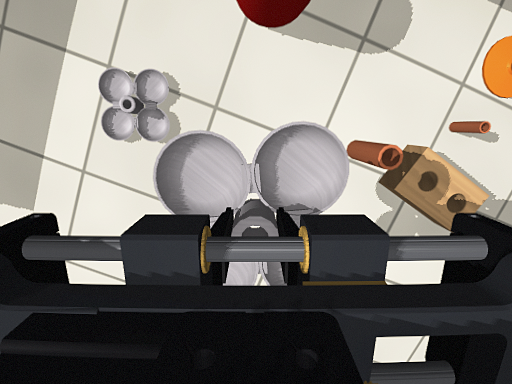

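The plate is held level by the hub with its two front cups symmetric at (200,175) and (302,170). Carrying it to the shaft.

Call:
drive_tool(deltas="0 -.2 0 0;0 -.33 0 0;0 -.33 0 0;0 -.33 0 0;0 -.33 0 0;0 -.33 0 0;0 -.33 0 0;0 -.33 0 0;0 -.33 0 0;0 -.33 0 0")

```text
t: 17.1
eef_pos: [473.9, -39.5, 240.7]
tcp_rot: [-3.14, 0.002, 0.365]
ft_force: [0.8, -0.0, -1.8]
opening: 0.304
grip_force: 30.0
```

Call:
drive_tool(deltas=".06 -.33 0 0;.06 -.33 0 0;0 -.33 0 0;0 -.33 0 0;0 -.33 0 0;0 -.33 0 0;0 -.18 0 0;0 0 0 0;0 0 0 0;0 0 0 0")

```text
t: 17.93
eef_pos: [486.5, -253.2, 241.0]
tcp_rot: [-3.14, 0.001, 0.365]
ft_force: [0.8, 0.6, -1.2]
opening: 0.307
grip_force: 30.0
```

Call:
drive_tool(deltas=".006 -.006 -.1 0;0 0 -.1 0;0 0 -.1 0;0 0 -.1 0;0 0 -.05 0;0 0 0 0;0 0 0 0;0 0 0 0")

```text
t: 18.6
eef_pos: [487.7, -254.8, 197.4]
tcp_rot: [3.141, -0.0, 0.365]
ft_force: [-0.1, 0.1, -2.3]
opening: 0.307
grip_force: 30.0
```

Call:
drive_tool(deltas="0 0 -.03 0;0 0 -.03 0;0 0 -.03 0;0 0 -.03 0;0 0 -.03 0;0 0 0 0;0 0 0 0")

```text
t: 19.18
eef_pos: [487.5, -254.7, 181.8]
tcp_rot: [-3.141, 0.0, 0.365]
ft_force: [0.6, 0.2, -1.9]
opening: 0.301
grip_force: 30.0
```

Call:
drive_tool(deltas="-.004 .008 0 0;0 0 -.03 0;0 0 -.03 0;0 0 -.03 0;0 0 0 0;0 0 0 0")

```text
t: 19.68
eef_pos: [487.1, -253.8, 172.8]
tcp_rot: [-3.141, 0.0, 0.365]
ft_force: [0.3, 0.7, -2.9]
opening: 0.299
grip_force: 30.0
```

Call:
drive_tool(deltas="0 0 -.02 0;0 0 -.02 0;0 0 -.02 0;0 0 -.02 0;0 0 0 0;0 0 0 0")

```text
t: 20.18
eef_pos: [487.1, -253.9, 165.0]
tcp_rot: [-3.141, 0.0, 0.365]
ft_force: [-0.2, -0.1, -2.5]
opening: 0.303
grip_force: 30.0
```

Call:
drive_tool(deltas="0 0 -.015 0;0 0 -.015 0;0 0 -.01 0;0 0 0 0;0 0 0 0;0 0 0 0")

```text
t: 20.68
eef_pos: [487.1, -253.9, 161.1]
tcp_rot: [3.141, -0.0, 0.365]
ft_force: [0.3, 0.4, -2.5]
opening: 0.305
grip_force: 30.0
```

Call:
drive_tool(deltas="0 0 -.01 0;0 0 0 0;0 0 0 0")

```text
t: 20.93
eef_pos: [487.1, -253.9, 160.0]
tcp_rot: [3.142, 0.0, 0.365]
ft_force: [0.3, -0.0, -2.7]
opening: 0.306
grip_force: 30.0
```

Call:
drive_tool(deltas="0 0 -.006 0;0 0 0 0;0 0 0 0")

```text
t: 21.18
eef_pos: [487.1, -253.9, 159.4]
tcp_rot: [3.142, 0.0, 0.365]
ft_force: [0.3, -0.3, -2.4]
opening: 0.306
grip_force: 30.0
```

Call:
drive_tool(deltas="0 0 -.006 0;0 0 0 0;0 0 0 0")

```text
t: 21.43
eef_pos: [487.2, -254.0, 159.0]
tcp_rot: [3.141, -0.0, 0.365]
ft_force: [-0.4, -0.0, 0.4]
opening: 0.303
grip_force: 30.0
```

Call:
drive_tool(deltas="0 0 -.004 0;0 0 0 0;0 0 0 0")

```text
t: 21.68
eef_pos: [487.4, -254.0, 159.0]
tcp_rot: [3.141, -0.001, 0.365]
ft_force: [0.4, -0.0, 5.8]
opening: 0.303
grip_force: 30.0
```

Contact is firm at the expected height, so I'm releasing and withdrawing.

Call:
drive_tool(deltas="0 0 0 0;0 0 0 0;0 0 0 0;0 0 0 0;0 0 0 0;0 0 0 0;0 0 0 0;0 0 0 0;0 0 0 0;0 0 0 0", gripper=0)

```text
t: 22.52
eef_pos: [487.1, -253.9, 158.5]
tcp_rot: [3.141, 0.0, 0.365]
ft_force: [-0.3, 0.6, -0.4]
opening: 0.949
grip_force: 0.0
```

Call:
drive_tool(deltas="0 0 .1 0;0 0 .3 0;0 0 .3 0;0 0 .3 0;-.3 .1 0 0;-.2 .1 0 0;0 0 0 0;0 0 0 0")

```text
t: 23.18
eef_pos: [436.8, -233.7, 259.7]
tcp_rot: [3.14, -0.001, 0.365]
ft_force: [1.3, 0.1, 0.6]
opening: 1.0
grip_force: 0.0
```

Run:
```python
from h import *
s=env.state();print(s['eef_pos'],s['opening'])
gs=grab('side');save('e.png',cv2.resize(gs[0][100:250,200:400],None,fx=4,fy=4))
for n,g in(('side',gs),('wrist',grab('wrist'))):
    c=cloud(*g[1:]);m=(np.hypot(c[...,0]-486,c[...,1]+252)<85)&(c[...,2]>120)&(c[...,2]<172);q=c[m]
    r=np.hypot(q[:,0]-486,q[:,1]+252);k=(r>20)
    a=np.arctan2(q[:,1]+252,q[:,0]-486)
    for i in range(4):
        w=k&(np.floor((a+np.pi)/(np.pi/2)).astype(int)==i)&(r>45)
        if w.sum()>20:print(n,i,w.sum(),np.percentile(q[w,2],[50,90,97]).round(1))
    print('hub top',q[r<12,2].max() if (r<12).any() else '')
```

```text
[ 436.76192098 -233.72938972  259.68093387] 1.0003752937833361
side 0 141 [129.8 135.9 136.5]
side 1 123 [128.5 135.6 136.6]
side 2 99 [130.4 135.7 136.6]
side 3 85 [130.6 136.3 136.8]
hub top 165.89793050009456
wrist 0 1920 [126.3 135.2 136. ]
wrist 1 2335 [126.3 135.3 136.2]
wrist 2 2094 [126.3 135.5 136.3]
wrist 3 1735 [126.3 135.4 136.2]
hub top 165.42458436638404
```

View pics/e.png

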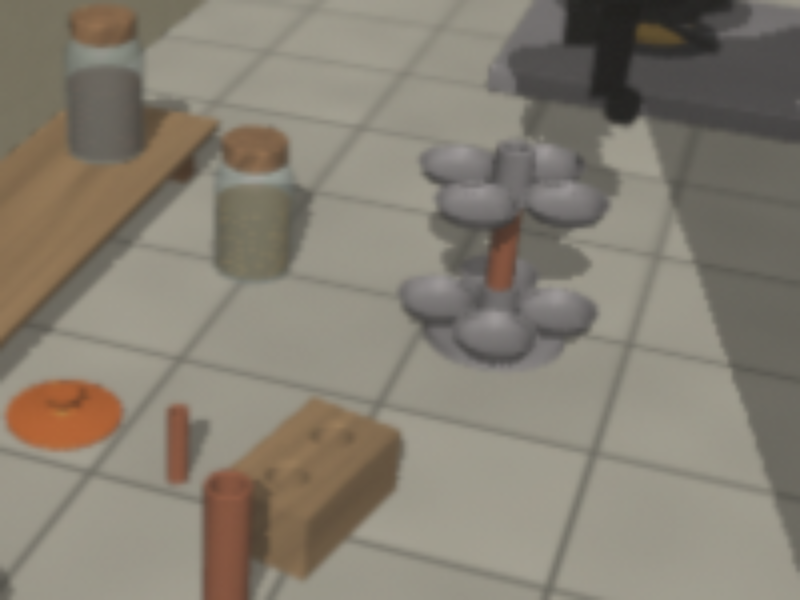

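The plate is level: all four rims are at about 136 mm and the hub top is near 165 mm, against a nominal 164. The bystanders look untouched.

```bash
python3 -c "
from cell import env
print(env.job_done())"
```

```text
the job is handed in; nothing more can be done
None
```

I put the idli stand back together and handed the job in: the sleeve is seated on the lower hub, the plate rests level on it with cups up, both were lowered under control and released, and the jar, canister and lid were never touched.

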